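# Tighten the jar stand's lock rings and load its ledge

## Task

The seed-jar stand has worked loose. Take the pin spanner from its rest, set both prongs in a lock ring's holes before turning, and turn it clockwise until it is fully tight against its stop; do the other ring the same way, then put the spanner back astride its rest. Only then stand every jar from the green tray upright on the narrow ledge, centred across it, and leave the bottle, punnet and mug alone.

Things in the scene. Friction and masses are not known exactly. Their poses are not given: they have to be found in the camera images.
- ring_l_top (a point): centre of the top face of the brass lock ring at the left (stand's +y) end of the stand: 90 mm across, 16 mm thick, axis vertical, turning on a fixed grey pedestal. z up; its x axis runs through both spanner holes and turns with the ring. Top face is 67 mm above the table; rings lie 160 mm from the middle of the ledge
- ring_l_h1 (a point): mouth (top face) of one of the two holes of the left ring, the one next to its small red mark: 12 mm wide, 16 mm deep, 27 mm from the ring's axis
- ring_l_h2 (a point): mouth of the other hole of the left ring, opposite, 27 mm from its axis (holes are 54 mm apart)
- ring_l (a joint): angle of the left ring (rad): grows as the ring is turned clockwise seen from above; starts loose somewhere from 0.05 to 0.45, fully tight against its stop at 1.3. Friction about 0.2 N m, it stays where it is left; it is to be turned with the spanner only
- ring_r_top (a point): centre of the top face of the brass lock ring at the right (stand's -y) end of the stand: 90 mm across, 16 mm thick, axis vertical, turning on a fixed grey pedestal. z up; its x axis runs through both spanner holes and turns with the ring. Top face is 67 mm above the table; rings lie 160 mm from the middle of the ledge
- ring_r_h1 (a point): mouth (top face) of one of the two holes of the right ring, the one next to its small red mark: 12 mm wide, 16 mm deep, 27 mm from the ring's axis
- ring_r_h2 (a point): mouth of the other hole of the right ring, opposite, 27 mm from its axis (holes are 54 mm apart)
- ring_r (a joint): angle of the right ring (rad): grows as the ring is turned clockwise seen from above; starts loose somewhere from 0.05 to 0.45, fully tight against its stop at 1.3. Friction about 0.2 N m, it stays where it is left; it is to be turned with the spanner only
- ledge_mid (a point): middle of the top of the stand's narrow ledge, a bare aluminium bar 36 mm wide (its x) and 226 mm long (its y), top 75 mm above the table, between the two rings; four jars 56 mm apart just fit in one row (at 28 and 84 mm either side of the middle). Fixed for a run
- spanner_grip (a point): middle of the pin spanner's upright red grip, a slab 44 mm long (x) by 14 mm thick (y), reaching 20 mm above and 26 mm below this point (pinch it across its thickness here; z is up). Under it is a dark steel cross bar 72 mm long (x) by 20 mm wide by 8 mm thick whose underside lies 34 mm below this point; two prongs point down from the bar. 180 g, the same either way round. It starts on its rest
- prong1 (a point): tip of one prong of the spanner: 8 mm thick with a tapered tip, 13 mm long below the bar's underside, 27 mm along +x from the grip's middle and 47 mm below it
- prong2 (a point): tip of the other prong, 27 mm along -x and 47 mm below the grip's middle
- rest_top (a point): middle of the top of the spanner's rest: a narrow blue block 24 mm wide (its x) by 36 mm (its y), top 42 mm above the table, on a grey foot 100 x 70 x 8 mm. The spanner sits astride it: its bar lies along the block's x across the top, one prong hanging down on either side. Fixed for a run
- jar0_mid (a point): centre (half-way up) of seed jar 0: closed upright jar 50 mm across, 60 mm tall, 150 g, white cap, green label; may be absent. The jars stand in a row in the loose green tray (130 x 340 mm, wall 16 mm high, floor 4 mm above the table, long side roughly along y), which lies on the table and may get knocked aside, jars and all
- jar1_mid (a point): centre (half-way up) of seed jar 1: closed upright jar 50 mm across, 60 mm tall, 150 g, white cap, yellow label; may be absent. The jars stand in a row in the loose green tray (130 x 340 mm, wall 16 mm high, floor 4 mm above the table, long side roughly along y), which lies on the table and may get knocked aside, jars and all
- jar2_mid (a point): centre (half-way up) of seed jar 2: closed upright jar 50 mm across, 60 mm tall, 150 g, white cap, green label; may be absent. The jars stand in a row in the loose green tray (130 x 340 mm, wall 16 mm high, floor 4 mm above the table, long side roughly along y), which lies on the table and may get knocked aside, jars and all
- jar3_mid (a point): centre (half-way up) of seed jar 3: closed upright jar 50 mm across, 60 mm tall, 150 g, white cap, yellow label; may be absent. The jars stand in a row in the loose green tray (130 x 340 mm, wall 16 mm high, floor 4 mm above the table, long side roughly along y), which lies on the table and may get knocked aside, jars and all
- spray: bystander, leave alone: white bottle with green cap, 68 mm across, 190 mm tall; origin at underside
- punnet: bystander, leave alone: clear open punnet 130 x 180 x 50 mm; origin at underside
- mug: bystander, leave alone: white mug 80 mm across, 90 mm tall; origin at underside

How it is judged (in metres and radians):
On the way, in this order (a step that is already met when the one before it is completed fails the run):
1. both prongs are in the holes of one ring, before that ring is turned ((((((horizontal distance between prong1 and ring_l_h1 below 0.005 m and horizontal distance between prong2 and ring_l_h2 below 0.005 m) or (horizontal distance between prong1 and ring_l_h2 below 0.005 m and horizontal distance between prong2 and ring_l_h1 below 0.005 m)) and z of each of prong1, prong2 in the frame of ring_l_top below -0.007 m) and distance of ring_l_h1 from where it was at the start of the episode below 0.004 m) or ((((horizontal distance between prong1 and ring_r_h1 below 0.005 m and horizontal distance between prong2 and ring_r_h2 below 0.005 m) or (horizontal distance between prong1 and ring_r_h2 below 0.005 m and horizontal distance between prong2 and ring_r_h1 below 0.005 m)) and z of each of prong1, prong2 in the frame of ring_r_top below -0.007 m) and distance of ring_r_h1 from where it was at the start of the episode below 0.004 m))), for 0.1 s.
2. that ring is turned fully tight with both prongs still in its holes ((((((horizontal distance between prong1 and ring_l_h1 below 0.005 m and horizontal distance between prong2 and ring_l_h2 below 0.005 m) or (horizontal distance between prong1 and ring_l_h2 below 0.005 m and horizontal distance between prong2 and ring_l_h1 below 0.005 m)) and z of each of prong1, prong2 in the frame of ring_l_top below -0.007 m) and value of joint ring_l above 1.22 rad) or ((((horizontal distance between prong1 and ring_r_h1 below 0.005 m and horizontal distance between prong2 and ring_r_h2 below 0.005 m) or (horizontal distance between prong1 and ring_r_h2 below 0.005 m and horizontal distance between prong2 and ring_r_h1 below 0.005 m)) and z of each of prong1, prong2 in the frame of ring_r_top below -0.007 m) and value of joint ring_r above 1.22 rad))), for 0.1 s.
3. both prongs are in the holes of the other ring, before it is turned ((((((horizontal distance between prong1 and ring_l_h1 below 0.005 m and horizontal distance between prong2 and ring_l_h2 below 0.005 m) or (horizontal distance between prong1 and ring_l_h2 below 0.005 m and horizontal distance between prong2 and ring_l_h1 below 0.005 m)) and z of each of prong1, prong2 in the frame of ring_l_top below -0.007 m) and distance of ring_l_h1 from where it was at the start of the episode below 0.004 m and value of joint ring_r above 1.22 rad) or ((((horizontal distance between prong1 and ring_r_h1 below 0.005 m and horizontal distance between prong2 and ring_r_h2 below 0.005 m) or (horizontal distance between prong1 and ring_r_h2 below 0.005 m and horizontal distance between prong2 and ring_r_h1 below 0.005 m)) and z of each of prong1, prong2 in the frame of ring_r_top below -0.007 m) and distance of ring_r_h1 from where it was at the start of the episode below 0.004 m and value of joint ring_l above 1.22 rad))), for 0.1 s.
4. both rings are fully tight, the spanner's prongs still in the second one's holes (((((horizontal distance between prong1 and ring_l_h1 below 0.005 m and horizontal distance between prong2 and ring_l_h2 below 0.005 m) or (horizontal distance between prong1 and ring_l_h2 below 0.005 m and horizontal distance between prong2 and ring_l_h1 below 0.005 m)) and z of each of prong1, prong2 in the frame of ring_l_top below -0.007 m) or (((horizontal distance between prong1 and ring_r_h1 below 0.005 m and horizontal distance between prong2 and ring_r_h2 below 0.005 m) or (horizontal distance between prong1 and ring_r_h2 below 0.005 m and horizontal distance between prong2 and ring_r_h1 below 0.005 m)) and z of each of prong1, prong2 in the frame of ring_r_top below -0.007 m)) and value of joint each of ring_l, ring_r above 1.22 rad), for 0.1 s.
5. the spanner is back on its rest (horizontal distance between rest_top and spanner_grip below 0.012 m and z of spanner_grip in the frame of rest_top between 0.03 and 0.038 m and angle between spanner_grip's own z axis and vertical below 0.1 rad), for 0.2 s.
At the end, for the whole second after the job is handed in: Both rings at 1.22 rad or more (stop 1.3); the spanner upright astride its rest, within 12 mm of its middle, prongs hanging either side; every jar present upright (within 0.1 rad) on the ledge, its centre within 13 mm of the ledge's centre line and 105 mm of its middle; everything at rest (all of step 5 and value of joint each of ring_l, ring_r above 1.22 rad and x of jar0_mid in the frame of ledge_mid between -0.013 and 0.013 m and y of jar0_mid in the frame of ledge_mid between -0.105 and 0.105 m and z of jar0_mid in the frame of ledge_mid between 0.026 and 0.034 m and angle between each of jar0_mid, jar1_mid, jar2_mid, jar3_mid's own z axis and vertical below 0.1 rad and x of jar1_mid in the frame of ledge_mid between -0.013 and 0.013 m and y of jar1_mid in the frame of ledge_mid between -0.105 and 0.105 m and z of jar1_mid in the frame of ledge_mid between 0.026 and 0.034 m and x of jar2_mid in the frame of ledge_mid between -0.013 and 0.013 m and y of jar2_mid in the frame of ledge_mid between -0.105 and 0.105 m and z of jar2_mid in the frame of ledge_mid between 0.026 and 0.034 m and x of jar3_mid in the frame of ledge_mid between -0.013 and 0.013 m and y of jar3_mid in the frame of ledge_mid between -0.105 and 0.105 m and z of jar3_mid in the frame of ledge_mid between 0.026 and 0.034 m); the robot touches nothing.
It fails at once if a jar is raised to the ledge before both rings are tight and the spanner is back on its rest (height (world z) of any of jar0_mid, jar1_mid, jar2_mid, jar3_mid above 0.085 m and not (value of joint each of ring_l, ring_r above 1.22 rad and horizontal distance between rest_top and spanner_grip below 0.03 m)).
It fails at once if a bystander (bottle, punnet or mug) is disturbed (distance of any of spray, punnet, mug from where it was at the start of the episode above 0.03 m).
Of jar0, jar1, jar2, jar3 only 2 to 4 are there at a start; the rules pass over those that are not, and their reading is None.
At some moment in a run one of tray may be knocked a few centimetres aside while the robot is not near it.
Once in a run the grip may slacken for a moment while it holds something.
It also fails if it takes over 210 s, if anything falls off the work surface, if the arm or the gripper's body presses on something with over 40 N, if the wrist force passes 120 N, or if a joint passes its speed limit or range.

## Robot

A 7-joint arm with a two-finger parallel gripper is mounted at the origin on the work surface. World frame = base frame: x ahead of the robot, y to its left, z up, the work surface at z = 0. Lengths are in m, angles in degrees, forces in N, time in s.
With the tool pointing down it reaches from about 0.425 to 0.825 m from the base axis. Payload 3.6 kg.
Tool frame: the origin (TCP) lies on the centre line of the jaws, within the pads' length; the fingertips stand 22 mm ahead of it and the grasp point (between the pads) lies 3 mm ahead of it; z points along the fingers, y is the line along which they close (so a half turn about z gives the same grasp; the last joint's range is limited). The gripper opens to 85 mm and grips with 20 to 120 N. Pads are 22 mm wide; open, the fingers measure 114 mm over their backs; the gripper's body (76 mm by 85 mm) begins 54 mm behind the grasp point. The pads swing forward as they close: fully open they stand 13 mm farther back than shut.
Start: joints at [-65.632, 35.231, -0.722, 81.555, 0.464, 63.22, -2.315], TCP at [0.284, 0.585, 0.253] pointing down, gripper open.
Joint ranges: [-178.69, 178.69], [-17.37, 117.87], [-77.05, 75.6], [15.02, 138.74], [-78.02, 258.01], [0.78, 113.62], [-162.83, 162.83]. Speed limits (degrees/s): [159.86, 159.86, 180, 180, 180, 180, 180].

## Interface

Orientations are given as a 3x3 rotation matrix whose columns are the frame's x, y, z axes.
In Python, from plant import r, cams, ticket gives the robot as it stands. The module is installed in compiled form; this text tells all that it offers.
- The arm moves only by the shell command python3 -m inch 'ROWS' [FORCE]. ROWS is JSON, a list that holds one entry, the list of rows, each a list of 7 numbers: the turn, a rotation vector about the world's x, y, z in degrees, then the shift along the world's x, y, z in mm, then the closure, from 0 (fully open) to 1 (shut). In form: [[[wx, wy, wz, x, y, z, hand], ...]]. A call has 1 to 10 rows; each row shifts and turns the commanded pose from where the row before left it; what a row does not reach is not made up. A row lasts 1/8 s, in which the tool goes at most 62.5 mm and 10.7 degrees, less where a joint would pass 70% of its speed; a pose out of reach is approached as far as the arm can. A call is refused whole if a number of a shift passes 62.5 or a number of a turn 10.7, either way. A call with a gripper value outside its range is refused whole. The fingers move at their own pace and stop on an object; FORCE is the grip in N (left out, the last holds). Time passes only in rows, so rows that do not move let the fingers close. It gives the time, the measured TCP pose, the force, the opening and the grip force at its end, in the units of the state.
- r.get_state(): the state, without advancing time (a new reading comes with each control period).
- cams.read_camera(name): name is "side" or "top"; returns (picture, depth): 384x512x3 uint8, red, green, blue; 384x512 float32, m along the optical axis (not along the pixel's ray), 0 where there is no reading.
- cams.camera_info(name): a dict with "mtx" (3x3 intrinsics, pixels), "world_to_cam" (4x4, takes a point from world to camera coordinates). Camera axes: x right, y down, z forward; pixel columns grow to the right and rows downward; lengths in m; the calibration is good to about 2 mm. A picture is of the moment at which its call begins. camera_info takes no time and is no camera call.
- ticket.sign_off(): hands the job in; it is judged then, once.
The state is a dict: "time": time; "joint_pos": joint angles; "dq": joint speeds; "effort": joint torques, N m; "tool_pos": TCP position; "orientation": TCP orientation; "wrist_force": force on the tool from outside, world axes, zero at the start; "moment": the same for the moment, N m; "gripper_width": finger opening in m; "finger_force": force on a finger pad.
Only numpy, scipy, OpenCV 4.12 (cv2) and the standard library are available. Lean on these libraries where they do the work, as an engineer would, in place of code of your own. Each camera call takes 0.05 s, during which the arm holds its last target. There are 200 camera calls.

## Working session

There is one attempt and no reset: what is moved stays moved. The work goes in short steps, Python scripts to look and compute and a shell command to move; the robot and the scene stay as the last step left them, time stands still between calls to the robot, and variables do not carry over. Pictures are saved under pics/ and viewed, at most 14 in all, crops included, and the job is handed in when it is done.

```bash
mkdir -p pics
cat > h.py <<'E'
import numpy as np, cv2
from plant import r, cams, ticket
def shot(n):
    a,d=cams.read_camera(n); return a,d
def cast(n,u,v,z):
    I=cams.camera_info(n);K=np.array(I["mtx"]);T=np.array(I["world_to_cam"])
    R,t=T[:3,:3],T[:3,3]; c=-R.T@t; d=R.T@np.linalg.inv(K)@np.array([u,v,1.])
    return c+d*(z-c[2])/d[2]
def proj(n,p):
    I=cams.camera_info(n);K=np.array(I["mtx"]);T=np.array(I["world_to_cam"])
    q=K@(T[:3,:3]@np.array(p)+T[:3,3]); return q[:2]/q[2]
def cloud(n,d):
    I=cams.camera_info(n);K=np.array(I["mtx"]);T=np.array(I["world_to_cam"])
    v,u=np.mgrid[:d.shape[0],:d.shape[1]]
    q=np.stack([(u-K[0,2])/K[0,0]*d,(v-K[1,2])/K[1,1]*d,d],-1)
    return (q-T[:3,3])@T[:3,:3]
E
python3 - <<'E'
from h import *
for n in("top","side"):
    a,d=shot(n); cv2.imwrite(f"pics/{n}0.png",cv2.resize(a[:,:,::-1],(800,600),interpolation=cv2.INTER_CUBIC))
    np.savez(f"{n}0.npz",a=a,d=d); I=cams.camera_info(n); T=I["world_to_cam"]; print(n,-T[:3,:3].T@T[:3,3],T[:3,:3].round(2).tolist(),I["mtx"][0,0])
s=r.get_state()
for k in s: print(k,np.round(s[k],3).tolist())
E
```

```text
top [ 0.29868688 -0.03198789  1.56723019] [[-0.06, -1.0, -0.0], [-0.98, 0.06, -0.2], [0.2, -0.01, -0.98]] 487.31501919676214
side [ 0.49569917 -0.76672693  0.90425002] [[0.99, -0.15, -0.0], [-0.11, -0.73, -0.67], [0.1, 0.66, -0.74]] 437.9275715425753
time 0.1
joint_pos [-65.633, 35.286, -0.723, 81.633, 0.464, 63.221, -2.315]
dq [0.021, -0.216, -0.109, -0.29, -0.042, 0.005, 0.033]
effort [0.002, -47.039, 0.261, -17.157, 0.01, 0.006, 0.0]
tool_pos [0.283, 0.584, 0.252]
orientation [[-0.9, 0.437, -0.001], [0.437, 0.9, -0.002], [-0.0, -0.002, -1.0]]
wrist_force [0.561, 1.156, 0.012]
moment [-0.005, -0.02, -0.021]
finger_force 0.0
gripper_width 0.085
```

View pics/top0.png

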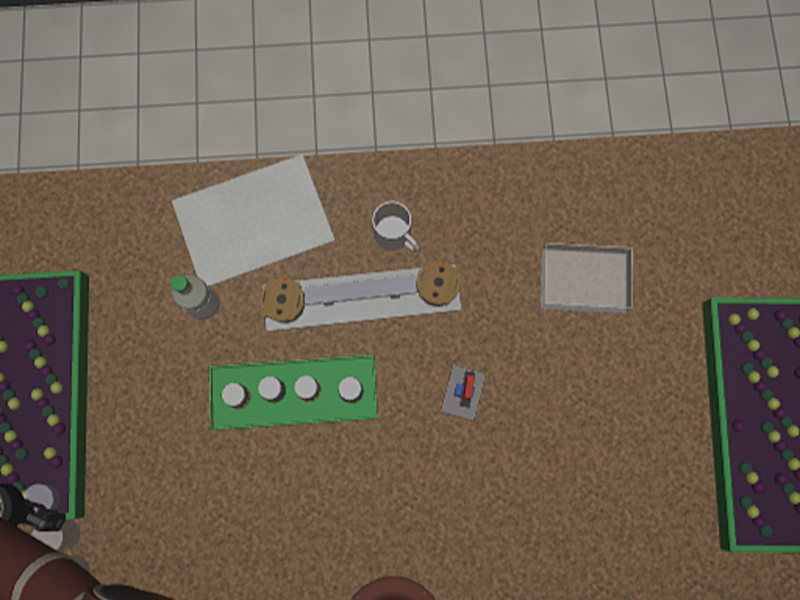

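View pics/side0.png

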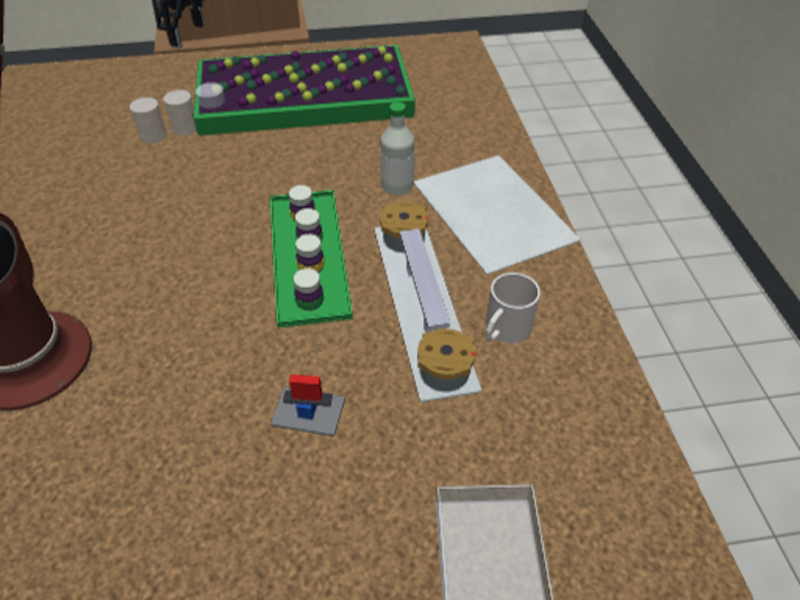

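The top view shows the left ring at about (283,299), the right ring at (438,283), the spanner on its rest at (465,390) and four jars along (234..350, 390). The side view agrees, so there are four jars. Next I'll measure these with masks and look at close crops.

```bash
cat > meas.py <<'E'
from h import *
import sys
def blobs(m,amin):
    n,l,s,c=cv2.connectedComponentsWithStats(m.astype(np.uint8)); return [(s[i,4],c[i],l==i) for i in range(1,n) if s[i,4]>=amin]
def hsv(a): return cv2.cvtColor(a,cv2.COLOR_RGB2HSV).astype(int)
E
python3 - <<'E'
from meas import *
D={n:np.load(n+"0.npz") for n in("top","side")}
tiles=[]
for n,pts in(("top",[(283,299),(438,283),(465,390)]),("side",[(404,217),(446,352),(306,390)])):
    a=D[n]["a"]; row=[]
    for u,v in pts:
        u,v=int(u*.64),int(v*.64); row.append(cv2.resize(a[v-22:v+22,u-22:u+22,::-1],(264,264),interpolation=cv2.INTER_NEAREST))
    tiles.append(np.hstack(row))
cv2.imwrite("pics/crop.png",np.vstack(tiles))
for n in D:
    a,d=D[n]["a"],D[n]["d"]; H=hsv(a); P=cloud(n,d)
    h,s,v=H[...,0],H[...,1],H[...,2]
    for nm,m,am in(("red",((h<6)|(h>174))&(s>180)&(v>90),20),("white",(s<40)&(v>170),60),("blue",(h>105)&(h<125)&(s>120)&(v>60),8),("green",(h>55)&(h<75)&(s>150),500),("brass",(h>12)&(h<24)&(s>120)&(P[...,2]>.055)&(P[...,2]<.08)&(P[...,0]>.4),50)):
        for A,c,mm in blobs(m,am):
            p=np.median(P[mm],0)
            if abs(p[1])<.6 and .3<p[0]<.9: print(n,nm,A,c.round(1),p.round(3), "zmax",P[mm][:,2].max().round(3))
E
```

```text
top blue 28 [293.3 249.2] [ 0.451 -0.161  0.042] zmax 0.047
top brass 388 [281.5 180.9] [ 0.666 -0.141  0.066] zmax 0.076
side red 272 [195.  247.3] [ 0.452 -0.183  0.087] zmax 0.904
side white 77 [253.8  88.4] [0.666 0.335 0.133] zmax 0.904
side white 4687 [323.7 138.5] [0.861 0.253 0.003] zmax 0.904
side white 102 [191.6 122.8] [0.47  0.289 0.063] zmax 0.069
side white 115 [196.1 138.3] [0.479 0.214 0.064] zmax 0.067
side white 1290 [263.5 202.7] [0.633 0.001 0.01 ] zmax 0.015
side white 1111 [274.4 178.9] [0.671 0.025 0.074] zmax 0.904
side white 125 [196.6 155.2] [0.476 0.143 0.063] zmax 0.069
side white 151 [195.5 177.5] [0.467 0.057 0.063] zmax 0.069
side white 3685 [312.3 352.8] [ 0.673 -0.429  0.003] zmax 0.904
side blue 103 [195.3 262.2] [ 0.448 -0.189  0.033] zmax 0.904
side green 2405 [197.6 169.5] [0.479 0.137 0.004] zmax 0.904
side brass 477 [257.4 139. ] [0.652 0.182 0.066] zmax 0.071
side brass 872 [285.1 226.2] [ 0.67  -0.142  0.066] zmax 0.072
```

View pics/crop.png

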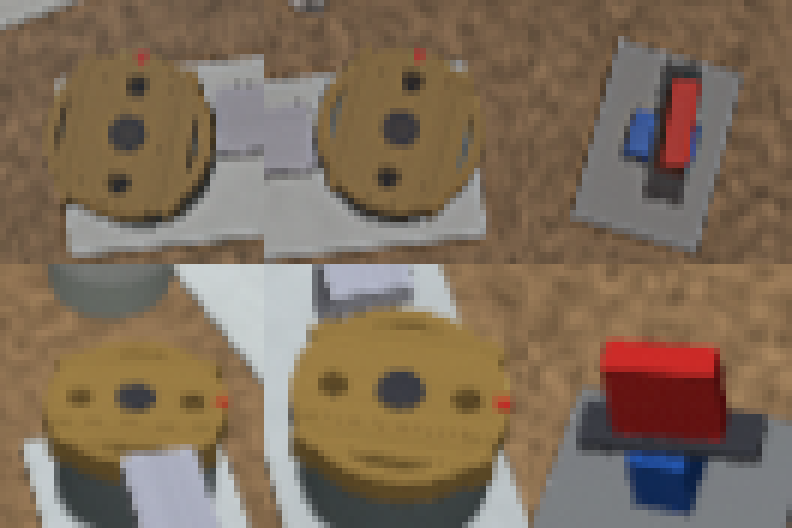

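Each ring shows two small holes, a larger hub and a red mark on its far (+x) side. The spanner bar lies roughly along x on its rest. Next: sub-pixel hole and spanner positions from both views.

```bash
cat >> meas.py <<'E'
def dark(a,u,v,w=4):
    g=cv2.cvtColor(a,cv2.COLOR_RGB2GRAY).astype(float); u,v=int(round(u)),int(round(v))
    p=g[v-w:v+w+1,u-w:u+w+1]; k=np.clip(np.percentile(p,60)-12-p,0,None)
    yy,xx=np.mgrid[-w:w+1,-w:w+1]; k=k*(np.hypot(xx,yy)<=w)
    return np.array([u+(k*xx).sum()/k.sum(),v+(k*yy).sum()/k.sum()])
def spanner(n,a,z=.05,ztop=.096,near=None,R=30):
    H=hsv(a);h,s,v=H[...,0],H[...,1],H[...,2]
    return ((h<6)|(h>174))&(s>120)&(v>70)
E
python3 - <<'E'
from meas import *
D={n:np.load(n+"0.npz") for n in("top","side")}
X={"top":{"L1":(181.4,182.7),"L2":(178.4,199.2),"R1":(282.2,172),"R2":(278.2,188)},"side":{"L1":(267.5,138.3),"L2":(248.8,137.7),"R1":(296.3,225.2),"R2":(274,222.3)}}
for k in("L","R"):
  for n in D:
    p=[cast(n,*dark(D[n]["a"],*X[n][k+i],3),.067) for i in "12"]
    d=p[0]-p[1]; print(k,n,*[q[:2].round(4) for q in p],"mid",((p[0]+p[1])/2)[:2].round(4),"sep",np.hypot(*d[:2]).round(4),"ang",np.degrees(np.arctan2(d[1],d[0])).round(1))
# spanner
for n in D:
    a=D[n]["a"];H=hsv(a); P=cloud(n,D[n]["d"]); red=spanner(n,a)&(abs(P[...,0]-.45)<.06)&(abs(P[...,1]+.18)<.06)
    H[...,2][~red]=0
    print(n,"red",red.sum(), "V hist",np.percentile(H[...,2][red],[5,25,50,75,95]))
    top=red&(P[...,2]>.091); c=P[top]
    print(" top pts",top.sum(),c.mean(0).round(4),c.min(0).round(3),c.max(0).round(3))
    bar=(abs(P[...,0]-.45)<.06)&(abs(P[...,1]+.18)<.06)&(H[...,1]<90)&(cv2.cvtColor(a,cv2.COLOR_RGB2GRAY)<75)
    uv=np.argwhere(bar)[:,::-1]; w=np.array([cast(n,*q,.05)[:2] for q in uv]); 
    (cx,cy),(l1,l2),ang=cv2.minAreaRect((w*1000).astype(np.float32)); print(" bar",len(w),cx,cy,l1,l2,ang)
    (cx,cy),(l1,l2),ang=cv2.minAreaRect(np.array([cast(n,*q,.096)[:2]*1000 for q in np.argwhere(top)[:,::-1]],np.float32)); print(" redtop rect",cx,cy,l1,l2,ang)
E
```

```text
L top [0.6804 0.1784] [0.6282 0.1897] mid [0.6543 0.184 ] sep 0.0534 ang -12.2
L side [0.6834 0.1779] [0.63   0.1895] mid [0.6567 0.1837] sep 0.0546 ang -12.3
R top [ 0.695  -0.1432] [ 0.6437 -0.1266] mid [ 0.6694 -0.1349] sep 0.0539 ang -17.9
R side [ 0.6971 -0.1438] [ 0.6455 -0.1274] mid [ 0.6713 -0.1356] sep 0.0542 ang -17.6
top red 67 V hist [108.1 149.5 164.  166.  171. ]
 top pts 55 [ 0.4511 -0.1769  0.0956] [ 0.433 -0.188  0.091] [ 0.472 -0.167  0.106]
 bar 65 438.91986083984375 -160.13739013671875 59.06788635253906 93.19049835205078 85.2427749633789
 redtop rect 451.7699279785156 -176.99960327148438 12.855436325073242 41.06288528442383 75.85594177246094
side red 298 V hist [ 86.  99. 101. 174. 204.]
 top pts 112 [ 0.4528 -0.1794  0.0954] [ 0.431 -0.19   0.091] [ 0.474 -0.168  0.1  ]
 bar 129 451.0804138183594 -201.3970489501953 67.58942413330078 85.85157775878906 71.02246856689453
 redtop rect 452.3291931152344 -181.08770751953125 18.101137161254883 43.56833267211914 75.0511245727539
```

```bash
python3 -m inch '[[[0,0,3,42,-46,0,0],[0,0,3,42,-46,0,0],[0,0,3,42,-46,0,0],[0,0,2.4,42,-46,0,0],[0,0,0,0,-45,0,0],[0,0,0,0,-45,0,0],[0,0,0,0,-45,0,0],[0,0,0,0,-45,0,0],[0,0,0,0,-45,0,0],[0,0,0,0,-45,0,0]]]' 30
python3 -m inch '[[[0,0,0,0,-44,0,0],[0,0,0,0,-44,0,0],[0,0,0,0,-44,0,0],[0,0,0,0,-44,0,0],[0,0,0,0,-44,0,0],[0,0,0,0,-44,0,0],[0,0,0,0,-44,0,0],[0,0,0,0,0,0,0],[0,0,0,0,0,0,0]]]'
```

```text
time: 1.35
tool_pos: [0.4514, 0.1292, 0.2531]
orientation: [[-0.968, 0.25, -0.001], [0.25, 0.968, -0.0], [0.0, -0.0, -1.0]]
wrist_force: [0.3, -0.1, 1.1]
gripper_width: 0.0855
finger_force: 0.0
time: 2.48
tool_pos: [0.4515, -0.1764, 0.2529]
orientation: [[-0.968, 0.25, -0.001], [0.25, 0.968, 0.001], [0.001, 0.001, -1.0]]
wrist_force: [0.3, -0.4, -0.2]
gripper_width: 0.0855
finger_force: 0.0
```

```bash
python3 -m inch '[[[0,0,0,0.5,-1.5,-40,0],[0,0,0,0,0,-40,0],[0,0,0,0,0,-40,0],[0,0,0,0,0,-30,0],[0,0,0,0,0,-15,0],[0,0,0,0,0,-9,0],[0,0,0,0,0,0,0]]]'
python3 -m inch '[[[0,0,0,0,0,0,0.6],[0,0,0,0,0,0,0.8],[0,0,0,0,0,0,0.9],[0,0,0,0,0,0,1],[0,0,0,0,0,0,1],[0,0,0,0,0,0,1],[0,0,0,0,0,0,1]]]' 80
```

```text
time: 3.35
tool_pos: [0.4526, -0.1784, 0.0795]
orientation: [[-0.968, 0.25, 0.0], [0.25, 0.968, 0.0], [-0.0, 0.0, -1.0]]
wrist_force: [-1.1, -0.7, 0.7]
gripper_width: 0.0858
finger_force: 0.0
time: 4.22
tool_pos: [0.4524, -0.1787, 0.0796]
orientation: [[-0.968, 0.25, 0.0], [0.25, 0.968, -0.0], [-0.0, -0.0, -1.0]]
wrist_force: [-0.4, 0.2, 5.6]
gripper_width: 0.0131
finger_force: 78.1
```

```bash
python3 -m inch '[[[0,0,0,0,0,20,1],[0,0,0,0,0,30,1],[0,0,0,0,0,30,1],[0,0,-3.3,42,9,0,1],[0,0,0,44,9,0,1],[0,0,0,44,9,0,1],[0,0,0,44,9,0,1],[0,0,0,44,7,0,1],[0,0,0,0,0,0,1],[0,0,0,0,0,0,1]]]'
cat > look.py <<'E'
from meas import *
import sys
tag,nm=sys.argv[1:3]
s=r.get_state(); tcp=np.array(s["tool_pos"]); print("tcp",tcp.round(4),"w",s["gripper_width"],"tooly",np.degrees(np.arctan2(*np.array(s["orientation"])[[1,0],1])).round(2))
out=[]
for n in("top","side"):
    a,d=shot(n); np.savez(f"{n}_{tag}.npz",a=a,d=d); u,v=proj(n,tcp).astype(int); w=32
    c=a[max(v-w,0):v+w,max(u-w,0):u+w,::-1]; print(n,"origin",max(u-w,0),max(v-w,0)); out.append(cv2.resize(c,(400,400*c.shape[0]//c.shape[1]),interpolation=cv2.INTER_NEAREST))
h=min(o.shape[0] for o in out); cv2.imwrite(f"pics/{tag}.png",np.hstack([o[:h] for o in out]))
E
python3 look.py r1 R
```

```text
time: 5.48
tool_pos: [0.6686, -0.1361, 0.1576]
orientation: [[-0.952, 0.306, -0.004], [0.306, 0.952, -0.0], [0.004, -0.002, -1.0]]
wrist_force: [-0.8, 0.1, -2.6]
gripper_width: 0.0131
finger_force: 80.7
tcp [ 0.6686 -0.1361  0.1576] w 0.0130711223394019 tooly 72.2
top origin 250 140
side origin 254 167
```

View pics/r1.png

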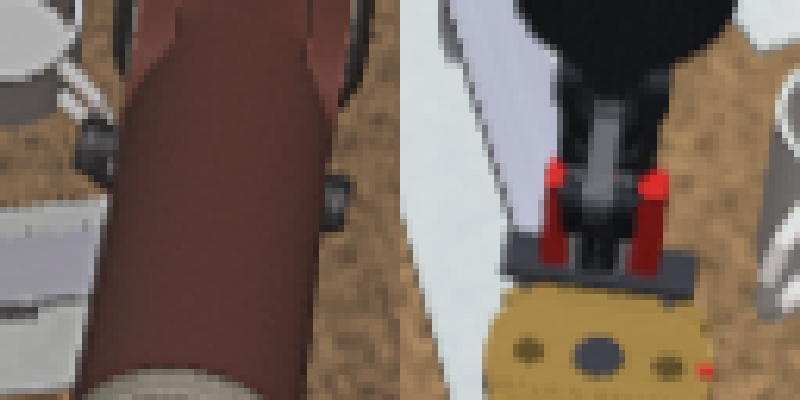

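The top view is blocked by the arm. The side crop shows the bar from about (503,255) to (697,280), with the ring holes at (528,350) and (668,367) in crop pixels. I'll compare the bar's corners with where they should be if the grip is centred.

```bash
cat > barcmp.py <<'E'
from meas import *
import sys
tag=sys.argv[1]; a=np.load(f"side_{tag}.npz")["a"]
s=r.get_state(); tcp=np.array(s["tool_pos"]); R=np.array(s["orientation"]); gm=tcp+R[:,2]*.003
y=R[:,1]; bx=-R[:,0]; up=-R[:,2]   # bar direction ~ +x
f=lambda i,j,k: proj("side",gm+bx*i+y*j+up*k)
c=np.array([f(i*.036,j*.010,-.026-.008*k) for i in(-1,1) for j in(-1,1) for k in(0,1)])
H=hsv(a);g=cv2.cvtColor(a,cv2.COLOR_RGB2GRAY)
m=np.zeros(g.shape,np.uint8); hull=cv2.convexHull(c.astype(np.float32)).astype(int); cv2.fillConvexPoly(m,hull,1); m=cv2.dilate(m,np.ones((13,13)))
bar=(m>0)&(g<88)&(H[...,1]<90)
u0,v0=np.floor(c.min(0)-8).astype(int);u1,v1=np.ceil(c.max(0)+8).astype(int)
# edge search along the bar mid-line: profile of the whole bar top face beyond grip
for k,kz in(("topface",-.026),("front",-.030)):
    j=0 if k=="topface" else -.010
    t=np.arange(-.05,.0501,.0005); uv=np.array([f(q,j,kz) for q in t],np.float32)
    p=cv2.remap(g.astype(np.float32),uv[None,:,0],uv[None,:,1],cv2.INTER_LINEAR)[0]
    print(k,"left",p[:40:4].astype(int),"right",p[-40::4].astype(int))
    dp=np.abs(np.diff(cv2.GaussianBlur(p[None],(9,1),0)[0])); n=len(t)
    L=slice(12,50); Rr=slice(n-50,n-12); l=t[12+dp[L].argmax()];q=t[n-50+dp[Rr].argmax()]; print("  edges mm",l*1e3,q*1e3,"centre offs",(l+q)/2*1e3)
# prong tips predicted
for sgn in(-1,1): print("prong px",((f(.027*sgn,0,-.047))).round(1), "at bar root",f(.027*sgn,-.004,-.034).round(1))
E
python3 barcmp.py r1
```

```text
topface left [214 215 215 215 215 215 197 136  78  66] right [ 64  65  74  94 111 110 108 115 122 124]
  edges mm -36.49999999999999 36.00000000000007 centre offs -0.2499999999999586
front left [215 215 215 215 215 215 200 150 101  83] right [ 50  51  64 125 132 124 118 119 122 124]
  edges mm -36.49999999999999 35.00000000000007 centre offs -0.749999999999959
prong px [273.6 212.1] at bar root [273.6 209.8]
prong px [296.6 215. ] at bar root [296.9 212.8]
```

```bash
python3 -m inch '[[[0,0,0,3,0.5,-10,1],[0,0,0,0,0,-12,1],[0,0,0,0,0,0,1],[0,0,0,0,0,0,1]]]'
python3 - <<'E'
from h import *
a,d=shot("side");np.savez("side_r2.npz",a=a)
E
python3 barcmp.py r2
```

```text
time: 6.08
tool_pos: [0.6732, -0.1353, 0.1371]
orientation: [[-0.952, 0.305, -0.0], [0.305, 0.952, -0.0], [0.0, -0.0, -1.0]]
wrist_force: [0.2, 0.0, -1.7]
gripper_width: 0.013
finger_force: 80.7
topface left [216 216 215 214 214 207 177 109  75  65] right [ 65  65  74 100 113 118 122 123 123 117]
  edges mm -36.99999999999999 36.00000000000007 centre offs -0.4999999999999588
front left [213 214 215 215 216 176 124  87  70  65] right [ 55  56  69  92 113 121 123 128 132 131]
  edges mm -39.99999999999999 35.00000000000007 centre offs -2.4999999999999605
prong px [275.3 217. ] at bar root [275.3 214.9]
prong px [297.9 219.8] at bar root [298.2 217.7]
```

```bash
python3 -m inch '[[[0,0,0,-1.2,0,-8,1],[0,0,0,0,0,-8,1],[0,0,0,0,0,-4,1],[0,0,0,0,0,-3,1],[0,0,0,0,0,0,1]]]'
```

```text
time: 6.75
tool_pos: [0.6719, -0.1352, 0.114]
orientation: [[-0.952, 0.305, -0.001], [0.305, 0.952, 0.0], [0.0, -0.0, -1.0]]
wrist_force: [0.1, 0.7, -1.7]
gripper_width: 0.0132
finger_force: 80.7
```

No contact at a nominal tip depth of 3 mm below the face, so the prongs are entering. Continuing down.

```bash
python3 -m inch '[[[0,0,0,0,0,-3,1],[0,0,0,0,0,-3,1],[0,0,0,0,0,-2.5,1],[0,0,0,0,0,0,1],[0,0,0,0,0,0,1]]]'
python3 - <<'E'
from h import *
a,d=shot("side");np.savez("side_r3.npz",a=a)
u,v=proj("side",[.672,-.135,.09]).astype(int)
cv2.imwrite("pics/r3.png",cv2.resize(a[v-32:v+32,u-32:u+32,::-1],(512,512),interpolation=cv2.INTER_NEAREST))
E
```

```text
time: 7.38
tool_pos: [0.6721, -0.1353, 0.1058]
orientation: [[-0.952, 0.305, 0.0], [0.305, 0.952, -0.0], [-0.0, -0.0, -1.0]]
wrist_force: [0.3, 0.3, -1.9]
gripper_width: 0.0133
finger_force: 80.7
```

View pics/r3.png

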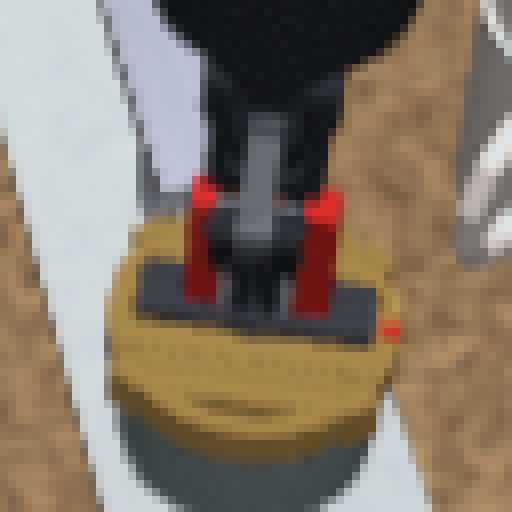

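The side crop shows the bar flush on the ring, through both holes, with nothing turned yet. Now turning clockwise.

```bash
python3 -m inch '[[[0,0,-4,0,0,0,1],[0,0,-6,0,0,0,1],[0,0,-6,0,0,0,1],[0,0,-6,0,0,0,1],[0,0,-6,0,0,0,1],[0,0,-6,0,0,0,1],[0,0,-6,0,0,0,1],[0,0,-6,0,0,0,1],[0,0,0,0,0,0,1]]]' 110
cat > st.py <<'E'
from h import *
s=r.get_state(); y=np.array(s["orientation"])[:,1]; print(np.round(s["tool_pos"],4),"ang",np.degrees(np.arctan2(y[1],y[0])).round(2),"M",np.round(s["moment"],2),"F",np.round(s["wrist_force"],1),s["gripper_width"],"j7",s["joint_pos"][6])
E
python3 st.py
```

```text
time: 8.55
tool_pos: [0.6721, -0.1352, 0.1059]
orientation: [[-0.443, 0.897, -0.0], [0.897, 0.443, -0.0], [-0.0, -0.0, -1.0]]
wrist_force: [0.4, -1.0, -2.5]
gripper_width: 0.0129
finger_force: 108.0
[ 0.6721 -0.1352  0.1059] ang 26.29 M [-0.13  0.1  -0.03] F [ 0.4 -1.  -2.5] 0.01293027142870131 j7 48.946426988629916
```

```bash
python3 -m inch '[[[0,0,-4,0,0,0,1],[0,0,-4,0,0,0,1]]]'; python3 st.py;  python3 -m inch '[[[0,0,-4,0,0,0,1],[0,0,-4,0,0,0,1]]]'|head -1; python3 st.py
```

```text
time: 8.8
tool_pos: [0.6719, -0.1353, 0.1059]
orientation: [[-0.313, 0.95, -0.0], [0.95, 0.313, -0.0], [0.0, -0.0, -1.0]]
wrist_force: [-1.2, -0.3, -2.2]
gripper_width: 0.0127
finger_force: 108.1
[ 0.6719 -0.1353  0.1059] ang 18.25 M [-0.18  0.16  0.16] F [-1.2 -0.3 -2.2] 0.012666670158755685 j7 42.55220670838104
time: 9.05
[ 0.672  -0.1353  0.106 ] ang 10.6 M [-0.15  0.17  2.06] F [-0.7 -1.4 -1.9] 0.01264899613851055 j7 36.38946970618574
```

```bash
python3 -m inch '[[[0,0,-1.5,0,0,0,1],[0,0,0,0,0,0,1]]]'|head -1; python3 st.py;  python3 -m inch '[[[0,0,2,0,0,0,1],[0,0,2,0,0,0,1],[0,0,0,0,0,0,1]]]'|head -1; python3 st.py
```

```text
time: 9.3
[ 0.672  -0.1352  0.106 ] ang 9.19 M [-0.39  0.38  2.64] F [-1.6 -2.6 -0.8] 0.01280170033950497 j7 35.240392077887755
time: 9.68
[ 0.6719 -0.1353  0.1059] ang 12.5 M [-0.19  0.35  0.72] F [-1.8  0.1 -0.4] 0.012830331590374111 j7 38.046996851441975
```

```bash
python3 -m inch '[[[0,0,1.3,0,0,0,1],[0,0,0,0,0,8,1],[0,0,0,0,0,20,1],[0,0,0,0,0,27,1],[0,0,6,-2,30,0,1],[0,0,8,-2,40,0,1],[0,0,8,-2,40,0,1],[0,0,8,-2,40,0,1],[0,0,8,-2,40,0,1],[0,0,8,-2,40,0,1]]]'; python3 -m inch '[[[0,0,8,-2,40,0,1],[0,0,8,-0.5,40,0,1],[0,0,2,0,9,-10,1],[0,0,0,0,0,-10,1],[0,0,0,0,0,0,1],[0,0,0,0,0,0,1]]]'; python3 st.py
python3 - <<'E'
from meas import *
a,d=shot("side");np.savez("side_l1.npz",a=a)
for k,(u,v) in {"L1":(267.5,138.3),"L2":(248.8,137.7)}.items(): print(k,cast("side",*dark(a,u,v,3),.067)[:2].round(4))
t=[cv2.resize(a[y-32:y+32,x-32:x+32,::-1],(400,400),interpolation=cv2.INTER_NEAREST) for x,y in(proj("side",[.657,.184,.09]).astype(int),proj("side",[.67,-.135,.067]).astype(int))]
cv2.imwrite("pics/l1.png",np.hstack(t))
E
python3 barcmp.py l1
```

```text
time: 10.92
tool_pos: [0.6607, 0.096, 0.1628]
orientation: [[-0.868, 0.497, 0.003], [0.497, 0.868, 0.0], [-0.002, 0.002, -1.0]]
wrist_force: [0.9, -0.6, -1.7]
gripper_width: 0.0131
finger_force: 108.0
time: 11.68
tool_pos: [0.6581, 0.1814, 0.141]
orientation: [[-0.977, 0.211, 0.0], [0.211, 0.977, -0.002], [-0.001, -0.001, -1.0]]
wrist_force: [-0.1, 0.2, -1.9]
gripper_width: 0.0129
finger_force: 108.0
[0.6581 0.1814 0.141 ] ang 77.81 M [-0.01  0.01 -0.05] F [-0.1  0.2 -1.9] 0.0129467967185584 j7 64.47984641229485
L1 [0.6834 0.1779]
L2 [0.6301 0.1895]
topface left [112 113 115 117 121 123 113  96  70  63] right [ 60  60  68  88 134 173 201 205 206 206]
  edges mm -35.49999999999999 38.00000000000008 centre offs 1.2500000000000426
front left [116 116 114 112 113 114 105  83  66  55] right [ 47  49  55  89 103 108 110 125 145 170]
  edges mm -36.99999999999999 35.50000000000007 centre offs -0.749999999999959
prong px [249.5 131.7] at bar root [249.3 129. ]
prong px [268.4 132.4] at bar root [268.4 129.8]
```

View pics/l1.png

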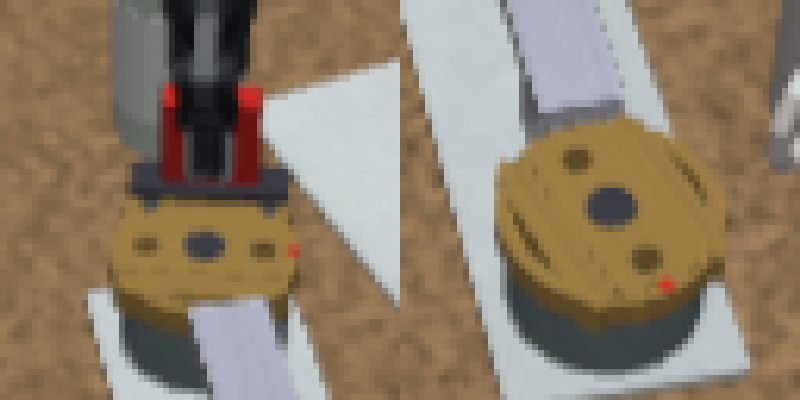

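The right crop shows the right ring turned about 60° with its red mark at (665,285). The left crop shows the spanner above the left ring's holes, at (145,245) and (262,248). Lowering into the left ring.

```bash
python3 -m inch '[[[0,0,0,-0.8,2.6,-8,1],[0,0,0,0,0,-8,1],[0,0,0,0,0,-6,1],[0,0,0,0,0,-5,1],[0,0,0,0,0,0,1]]]'
python3 - <<'E'
from meas import *
a=np.load("side_l1.npz")["a"]; o=proj("side",[.67,-.135,.067]).astype(int)-32
p=[cast("side",*dark(a,*(o+np.array([(x-400)/6.25,y/6.25])),3),.067) for x,y in((648,258),(577,160))]
d=p[0]-p[1]; print(np.hypot(*d[:2]),np.degrees(np.arctan2(d[1],d[0])),(p[0]+p[1])/2)
E
```

```text
time: 12.35
tool_pos: [0.6564, 0.1862, 0.1131]
orientation: [[-0.978, 0.208, -0.001], [0.208, 0.978, -0.001], [0.001, -0.001, -1.0]]
wrist_force: [0.2, -0.8, -2.2]
gripper_width: 0.0131
finger_force: 108.0
0.054552722869302336 -71.71146974771055 [ 0.67140139 -0.13576523  0.067     ]
```

The right ring turned to −71.7° in world. With a stand yaw of about 2.7° that is 1.30 rad, so it is at its stop. Trimming the left position and seating.

```bash
python3 -m inch '[[[0,0,0,0.8,-2,0,1],[0,0,0,0,0,-3,1],[0,0,0,0,0,-3,1],[0,0,0,0,0,-2,1],[0,0,0,0,0,0,1],[0,0,0,0,0,0,1]]]'; python3 st.py
python3 - <<'E'
from meas import *
a,d=shot("side");np.savez("side_l2.npz",a=a)
E
python3 barcmp.py l2
```

```text
time: 13.1
tool_pos: [0.6576, 0.1844, 0.1059]
orientation: [[-0.978, 0.208, 0.0], [0.208, 0.978, -0.0], [-0.0, 0.0, -1.0]]
wrist_force: [0.4, 0.3, -1.9]
gripper_width: 0.0132
finger_force: 108.0
[0.6576 0.1844 0.1059] ang 78.02 M [-0.   -0.    0.02] F [ 0.4  0.3 -1.9] 0.013174960640161075 j7 64.63629741916296
topface left [123 123 123 122 122 125 116  94  72  62] right [ 60  60  74  95 118 122 122 120 123 124]
  edges mm -36.99999999999999 36.50000000000007 centre offs -0.2499999999999586
front left [110 116 121 124 126 127 123  94  72  58] right [ 52  49  63  89 104 105 101 108 111 114]
  edges mm -36.99999999999999 35.00000000000007 centre offs -0.9999999999999593
prong px [249.2 140.5] at bar root [249.1 138. ]
prong px [267.7 141.2] at bar root [267.8 138.7]
```

```bash
python3 -m inch '[[[0,0,-4,0,0,0,1],[0,0,-6.5,0,0,0,1],[0,0,-6.5,0,0,0,1],[0,0,-6.5,0,0,0,1],[0,0,-6.5,0,0,0,1],[0,0,-6.5,0,0,0,1],[0,0,-6.5,0,0,0,1],[0,0,-6,0,0,0,1],[0,0,-5,0,0,0,1]]]'|head -2; python3 st.py; python3 -m inch '[[[0,0,-4,0,0,0,1],[0,0,-4,0,0,0,1]]]'|head -1; python3 st.py
```

```text
time: 14.28
tool_pos: [0.6574, 0.1841, 0.106]
[0.6574 0.1841 0.106 ] ang 23.93 M [-0.16  0.08  0.23] F [-0.5 -0.7 -2.8] 0.012737258494761386 j7 21.869817758747466
time: 14.52
[0.6573 0.1841 0.106 ] ang 15.97 M [-0.19  0.15  0.22] F [-0.4 -0.5 -1.8] 0.012334250007168115 j7 15.524241305890142
```

```bash
python3 -m inch '[[[0,0,-4,0,0,0,1],[0,0,-2,0,0,0,1]]]'|head -1; python3 st.py; python3 -m inch '[[[0,0,-2,0,0,0,1],[0,0,0,0,0,0,1]]]'|head -1; python3 st.py
```

```text
time: 14.78
[0.6573 0.1842 0.106 ] ang 10.44 M [-0.44  0.21  2.19] F [-0.7 -2.1 -1.4] 0.01307399877412741 j7 11.029441719506291
time: 15.02
[0.6574 0.1842 0.106 ] ang 8.4 M [-0.57  0.37  3.11] F [-1.8 -2.9 -0.2] 0.012875576698021444 j7 9.408524424052766
```

```bash
python3 -m inch '[[[0,0,3,0,0,0,1],[0,0,3,0,0,0,1],[0,0,0,0,0,8,1],[0,0,0,0,0,25,1],[0,0,0,0,0,30,1],[0,0,0,0,0,0,1]]]'; python3 -m inch '[[[0,0,6,-20,-36,0,1],[0,0,6,-20,-36,0,1],[0,0,6,-20,-36,0,1],[0,0,6,-20,-36,0,1],[0,0,6,-20,-36,0,1],[0,0,6,-20,-36,0,1],[0,0,6,-21,-36,0,1],[0,0,6,-21,-37,0,1],[0,0,6,-21,-37,0,1],[0,0,7,-22,-37,0,1]]]'; python3 -m inch '[[[0,0,0,0,0,-10,1],[0,0,0,0,0,0,1],[0,0,0,0,0,0,1]]]'|head -1; python3 st.py
python3 look.py s1 x; python3 barcmp.py s1
```

```text
time: 15.78
tool_pos: [0.6599, 0.1849, 0.1722]
orientation: [[-0.237, 0.971, 0.008], [0.971, 0.237, 0.004], [0.002, 0.008, -1.0]]
wrist_force: [0.7, -0.9, -2.5]
gripper_width: 0.013
finger_force: 108.1
time: 17.02
tool_pos: [0.4515, -0.1794, 0.168]
orientation: [[-0.966, 0.259, -0.0], [0.259, 0.966, 0.001], [0.001, 0.001, -1.0]]
wrist_force: [-0.3, 0.1, -2.8]
gripper_width: 0.0129
finger_force: 108.1
time: 17.4
[ 0.4533 -0.177   0.1585] ang 75.08 M [ 0.01 -0.    0.03] F [ 0.5  0.4 -2.8] 0.01264592414180605 j7 98.51954592691865
tcp [ 0.4533 -0.177   0.1585] w 0.01264592414180605 tooly 75.08
top origin 269 211
side origin 159 192
topface left [133 138 136 134 132 128 120 100  71  66] right [ 65  65  61  86 122 139 136 130 126 121]
  edges mm -35.49999999999999 37.00000000000007 centre offs 0.7500000000000423
front left [129 135 133 128 122 116 111  96  73  69] right [ 51  61  68 104 113 116 123 130 128 118]
  edges mm -35.99999999999999 35.50000000000007 centre offs -0.2499999999999586
prong px [182.3 237.6] at bar root [181.2 235.6]
prong px [206.1 239.8] at bar root [205.3 237.8]
```

View pics/s1.png

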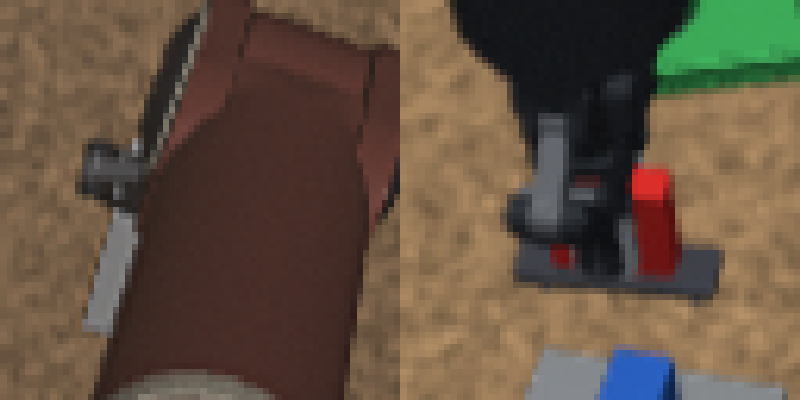

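The spanner hangs level and centred in the grip, above the blue block at (638,375) in the side crop. Lowering it onto the rest.

```bash
python3 -m inch '[[[0,0,0.4,-0.9,-1.7,-25,1],[0,0,0,0,0,-25,1],[0,0,0,0,0,-15,1],[0,0,0,0,0,-8,1],[0,0,0,0,0,-4,1],[0,0,0,0,0,0,1]]]'; python3 st.py
```

```text
time: 18.25
tool_pos: [0.452, -0.1803, 0.082]
orientation: [[-0.968, 0.252, 0.001], [0.252, 0.968, -0.0], [-0.001, -0.0, -1.0]]
wrist_force: [-0.4, 0.3, -1.9]
gripper_width: 0.0127
finger_force: 108.2
[ 0.452  -0.1803  0.082 ] ang 75.43 M [ 0.    0.04 -0.03] F [-0.4  0.3 -1.9] 0.01269695412792578 j7 100.11185464677253
```

```bash
python3 -m inch '[[[0,0,0,0,1.3,-2,1],[0,0,0,0,0,-0.5,1],[0,0,0,0,0,0,1]]]'; python3 -m inch '[[[0,0,0,0,0,0,0.7],[0,0,0,0,0,0,0.4],[0,0,0,0,0,0,0],[0,0,0,0,0,0,0],[0,0,0,0,0,0,0],[0,0,0,0,0,10,0],[0,0,0,0,0,30,0],[0,0,0,0,0,40,0],[0,0,0,0,0,40,0]]]'
```

```text
time: 18.62
tool_pos: [0.4519, -0.1789, 0.0797]
orientation: [[-0.968, 0.252, 0.001], [0.252, 0.968, 0.0], [-0.001, 0.0, -1.0]]
wrist_force: [0.2, 0.0, 1.4]
gripper_width: 0.0126
finger_force: 108.4
time: 19.75
tool_pos: [0.4515, -0.179, 0.2011]
orientation: [[-0.968, 0.252, 0.0], [0.252, 0.968, -0.0], [-0.0, -0.0, -1.0]]
wrist_force: [0.5, 0.9, 0.3]
gripper_width: 0.0852
finger_force: 0.0
```

Run:
```python
from meas import *
for n in("top","side"):
    a,d=shot(n); np.savez(f"{n}_j.npz",a=a,d=d); cv2.imwrite(f"pics/{n}_j.png",cv2.resize(a[:,:,::-1],(800,600),interpolation=cv2.INTER_CUBIC))
    H=hsv(a);P=cloud(n,d);h,s,v=H[...,0],H[...,1],H[...,2]
    near=(P[...,0]>.38)&(P[...,0]<.58)&(P[...,1]<.4)
    for A,c,m in blobs(near&(s<50)&(v>130)&(P[...,2]>.045)&(P[...,2]<.085),30):
        (x,y),rad=cv2.minEnclosingCircle((np.array([cast(n,*q,.064)[:2] for q in np.argwhere(m)[:,::-1]])*1000).astype(np.float32))
        p=P[m];t=p[p[:,2]>.059]; print(n,"cap",A,c.round(1),"ctr@z.064",cast(n,*c,.064)[:2].round(4),"circ",round(x,1),round(y,1),round(rad,1))
    red=spanner(n,a)&(abs(P[...,0]-.45)<.06)&(abs(P[...,1]+.18)<.06)&(P[...,2]>.091)
    if red.sum(): print(n,"grip top",red.sum(),P[red].mean(0).round(4))
    L=(P[...,2]>.071)&(P[...,2]<.080)&(abs(P[...,0]-.663)<.05)&(abs(P[...,1]-.024)<.11)&(s<70)
    q=np.array([cast(n,*w,.075)[:2]*1000 for w in np.argwhere(L)[:,::-1]],np.float32)
    print(n,"ledge",cv2.minAreaRect(q),q.mean(0))
```

```text
top cap 157 [171.9 247.6] ctr@z.064 [0.4771 0.2148] circ 477.2 214.3 22.1
top cap 158 [195.2 247.2] ctr@z.064 [0.4739 0.1427] circ 474.1 142.5 22.1
top cap 161 [223.5 247.9] ctr@z.064 [0.466  0.0558] circ 466.1 55.9 22.0
top cap 160 [148.6 251.7] ctr@z.064 [0.4689 0.2868] circ 468.5 286.7 22.1
top grip top 49 [ 0.4396 -0.1818  0.5422]
top ledge ((662.6487426757812, 23.524658203125), (37.5380973815918, 218.99868774414062), 2.8926918506622314) [663.32904   24.314224]
side cap 54 [199.5 138. ] ctr@z.064 [0.4887 0.2137] circ 482.8 212.5 20.7
side cap 30 [201.9 154.2] ctr@z.064 [0.4904 0.1437] circ 488.1 145.2 17.8
side grip top 3489 [ 0.4368 -0.1801  0.533 ]
side ledge ((662.7525024414062, 22.57855987548828), (35.86924743652344, 222.9535675048828), 2.7394134998321533) [663.33057   15.583615]
```

View pics/side_j.png

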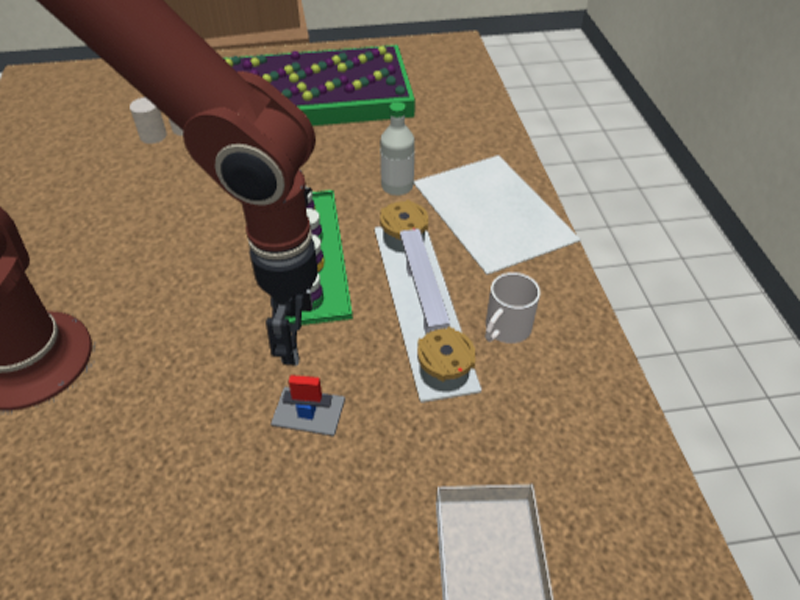

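The side view shows the spanner upright on its rest, both rings and the ledge clear, and the jars in the tray. Jars from the top view: (.467,.056), (.474,.143), (.477,.215), (.469,.287). The ledge middle is about (.664,.024), yaw 2.7°. Next: the jaw turn and the first jar.

```bash
python3 -m inch '[[[0,0,-9.1,2,30,0,0],[0,0,-9.1,2,30,0,0],[0,0,-9.1,2,30,0,0],[0,0,-9.1,2,30,0,0],[0,0,-9.1,2,30,0,0],[0,0,-9.1,2,30,0,0],[0,0,-9.1,2,30,0,0],[0,0,-9,1.5,25,0,0],[0,0,0,0,0,0,0],[0,0,0,0,0,0,0]]]'; python3 st.py
python3 - <<'E'
from meas import *
D=np.load("side0.npz")["a"]
for c in((191.6,122.8),(196.1,138.3),(196.6,155.2),(195.5,177.5)): print(cast("side",*c,.064)[:2].round(4))
a=np.load("top_j.npz")["a"]
p=[cast("top",*dark(a,*q,3),.067) for q in((181.4-6,191),(181.4+6,191))]; 
T=np.load("side_j.npz")["a"]; x,y=proj("side",[.6567,.1837,.067]).astype(int)
b=cv2.resize(T[y-20:y+20,x-20:x+20,::-1],(400,400),interpolation=cv2.INTER_NEAREST); x,y=proj("top",[.6543,.184,.067]).astype(int)
c=cv2.resize(a[y-20:y+20,x-20:x+20,::-1],(400,400),interpolation=cv2.INTER_NEAREST); print(x,y); cv2.imwrite("pics/lr.png",np.hstack([b,c]))
E
```

```text
time: 21.1
tool_pos: [0.4668, 0.055, 0.1992]
orientation: [[-0.048, 0.999, -0.0], [0.999, 0.048, -0.001], [-0.001, -0.0, -1.0]]
wrist_force: [0.3, -0.5, 0.1]
gripper_width: 0.0853
finger_force: 0.0
[0.4668 0.055  0.1992] ang 2.77 M [ 0.01 -0.   -0.06] F [ 0.3 -0.5  0.1] 0.0852992639664795 j7 10.781770148482336
[0.4701 0.2866]
[0.4789 0.2138]
[0.4756 0.142 ]
[0.467  0.0558]
179 190
```

View pics/lr.png

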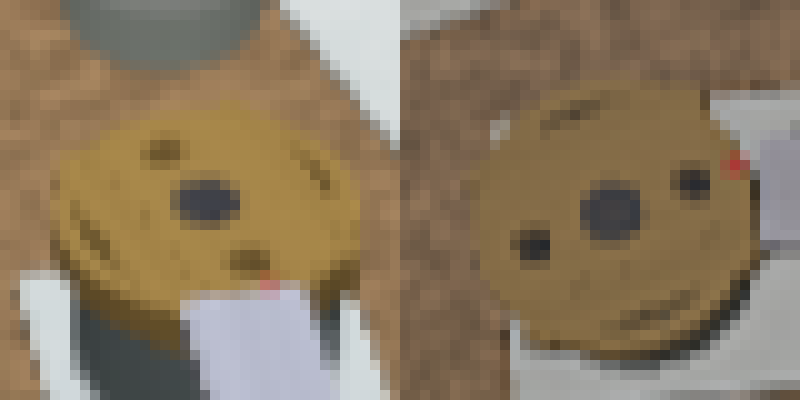

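Both views show the left ring turned to about −72° in world, the same as the right, so both are tight. Picking the first jar.

```bash
python3 -m inch '[[[0,0,0,0,0.5,-40,0],[0,0,0,0,0,-40,0],[0,0,0,0,0,-40,0],[0,0,0,0,0,-20,0],[0,0,0,0,0,-11,0],[0,0,0,0,0,0,0],[0,0,0,0,0,0,0.3],[0,0,0,0,0,0,0.5],[0,0,0,0,0,0,0.8],[0,0,0,0,0,0,1]]]' 50; python3 -m inch '[[[0,0,0,0,0,0,1],[0,0,0,0,0,0,1],[0,0,0,0,0,20,1],[0,0,0,0,0,40,1],[0,0,0,0,0,30,1],[0,0,0,0,0,20,1],[0,0,0,0,0,0,1]]]'
```

```text
time: 22.35
tool_pos: [0.4678, 0.0566, 0.0498]
orientation: [[-0.048, 0.999, 0.002], [0.999, 0.048, 0.001], [0.001, 0.002, -1.0]]
wrist_force: [-1.2, -0.2, 8.6]
gripper_width: 0.0464
finger_force: 49.8
time: 23.22
tool_pos: [0.4679, 0.0567, 0.1597]
orientation: [[-0.048, 0.999, 0.004], [0.999, 0.048, 0.001], [0.001, 0.004, -1.0]]
wrist_force: [-0.0, 0.5, -2.0]
gripper_width: 0.0464
finger_force: 51.7
```

```bash
python3 -m inch '[[[0,0,0,30,-18,0,1],[0,0,0,35,-20,0,1],[0,0,0,35,-20,0,1],[0,0,0,35,-20,0,1],[0,0,0,35,-20,0,1],[0,0,0,30,-18,0,1],[0,0,0,0,0,-15,1],[0,0,0,0,0,-10,1],[0,0,0,0,0,0,1],[0,0,0,0,0,0,1]]]'
python3 - <<'E'
from h import *
a,d=shot("side");np.savez("side_p1.npz",a=a)
u,v=proj("side",[.666,-.05,.1]).astype(int)
cv2.imwrite("pics/p1.png",cv2.resize(a[v-40:v+40,u-40:u+40,::-1],(480,480),interpolation=cv2.INTER_NEAREST))
E
```

```text
time: 24.48
tool_pos: [0.6668, -0.0587, 0.1334]
orientation: [[-0.048, 0.999, -0.0], [0.999, 0.048, 0.0], [0.0, -0.0, -1.0]]
wrist_force: [0.3, -0.3, -1.4]
gripper_width: 0.0463
finger_force: 51.7
```

View pics/p1.png

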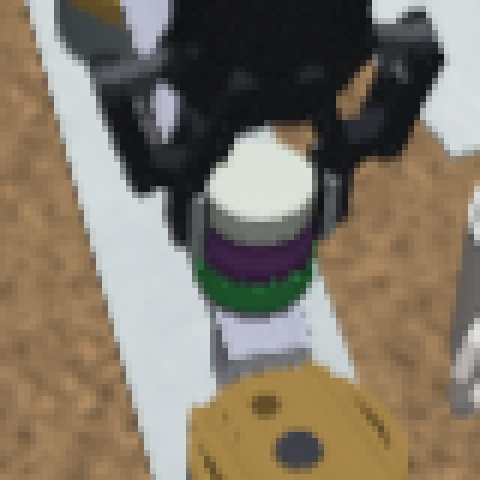

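The jar is upright in the jaws at (258,220), above the near end of the ledge. Lowering and releasing.

```bash
python3 -m inch '[[[0,0,0,1,-1,-6,1],[0,0,0,0,0,-4,1],[0,0,0,0,0,-1.5,1],[0,0,0,0,0,0,1],[0,0,0,0,0,0,1]]]'; python3 st.py
```

```text
time: 25.15
tool_pos: [0.6683, -0.0606, 0.1219]
orientation: [[-0.047, 0.999, 0.0], [0.999, 0.047, -0.0], [-0.0, 0.0, -1.0]]
wrist_force: [-0.2, -0.3, -1.3]
gripper_width: 0.0459
finger_force: 51.7
[ 0.6683 -0.0606  0.1219] ang 2.72 M [-0.02  0.02  0.03] F [-0.2 -0.3 -1.3] 0.04593260798762042 j7 23.135169133414188
```

```bash
python3 -m inch '[[[0,0,0,0,0,-1.2,1],[0,0,0,0,0,0,1]]]'; python3 -m inch '[[[0,0,0,0,0,0,0.4],[0,0,0,0,0,0,0.25],[0,0,0,0,0,0,0.15],[0,0,0,0,0,0,0],[0,0,0,0,0,0,0],[0,0,0,0,0,15,0],[0,0,0,0,0,30,0],[0,0,0,0,0,40,0]]]'
```

```text
time: 25.4
tool_pos: [0.6684, -0.0606, 0.1211]
orientation: [[-0.047, 0.999, 0.001], [0.999, 0.047, 0.0], [-0.0, 0.001, -1.0]]
wrist_force: [-1.4, -0.5, 0.9]
gripper_width: 0.0461
finger_force: 52.1
time: 26.4
tool_pos: [0.6678, -0.0605, 0.2067]
orientation: [[-0.047, 0.999, -0.001], [0.999, 0.047, 0.0], [0.0, -0.001, -1.0]]
wrist_force: [0.5, 0.4, -1.0]
gripper_width: 0.0855
finger_force: 0.0
```

```bash
cat > jars.py <<'E'
from meas import *
s=r.get_state(); print("tcp",np.round(s["tool_pos"],4))
for n in("top","side"):
    a,d=shot(n); np.savez(f"{n}_now.npz",a=a); H=hsv(a);P=cloud(n,d);S,V=H[...,1],H[...,2]
    for nm,z0,z in(("tray",.064,.064),("ledge",.135,.135)):
        x0=.466 if nm=="tray" else .663
        for A,c,m in blobs((abs(P[...,0]-x0)<.09)&(P[...,1]<.4)&(P[...,1]>-.3)&(S<55)&(V>120)&(abs(P[...,2]-z0)<.010),25):
            (x,y),rad=cv2.minEnclosingCircle((np.array([cast(n,*q,z)[:2] for q in np.argwhere(m)[:,::-1]])*1000).astype(np.float32))
            print(n,nm,A,"ctr",cast(n,*c,z)[:2].round(4),"circ",round(x,1),round(y,1),round(rad,1))
E
python3 jars.py
```

```text
tcp [ 0.6678 -0.0605  0.2067]
top tray 160 ctr [0.4771 0.2145] circ 477.2 214.3 22.1
top tray 28 ctr [0.4901 0.1433] circ 490.1 144.4 14.2
top tray 163 ctr [0.4689 0.2867] circ 468.5 286.7 22.1
top ledge 143 ctr [0.663  0.3491] circ 666.6 354.1 29.7
side tray 110 ctr [0.4702 0.2848] circ 469.9 284.6 22.3
side tray 125 ctr [0.4781 0.2126] circ 478.5 213.1 22.3
side tray 139 ctr [0.4755 0.1414] circ 475.4 141.5 22.5
side ledge 139 ctr [0.6683 0.3409] circ 668.6 343.9 30.8
side ledge 201 ctr [ 0.667  -0.0625] circ 666.2 -62.3 23.2
```

```bash
python3 -m inch '[[[0,0,0,-20,20,0,0],[0,0,0,-32,34,0,0],[0,0,0,-32,34,0,0],[0,0,0,-32,34,0,0],[0,0,0,-32,34,0,0],[0,0,0,-25,26,0,0],[0,0,0,-19.5,20.5,0,0],[0,0,0,0,0,-10,0],[0,0,0,0,0,0,0]]]'; python3 jars.py | grep -v bottle
```

```text
time: 27.62
tool_pos: [0.4759, 0.141, 0.1952]
orientation: [[-0.046, 0.999, -0.0], [0.999, 0.046, -0.001], [-0.001, -0.0, -1.0]]
wrist_force: [-0.1, -1.2, 0.2]
gripper_width: 0.0851
finger_force: 0.0
tcp [0.4759 0.141  0.1952]
top tray 68 ctr [0.4706 0.1328] circ 472.5 135.8 20.5
top tray 108 ctr [0.4707 0.2928] circ 470.0 288.1 21.2
top ledge 170 ctr [ 0.6665 -0.0606] circ 666.5 -60.9 22.4
top ledge 137 ctr [0.6629 0.3485] circ 667.3 353.2 29.1
side tray 110 ctr [0.4702 0.2848] circ 469.9 284.6 22.3
side tray 124 ctr [0.4782 0.2125] circ 478.5 213.1 22.3
side tray 136 ctr [0.4757 0.1413] circ 475.8 141.7 22.2
side ledge 140 ctr [0.6684 0.3406] circ 667.5 344.5 31.0
side ledge 198 ctr [ 0.6673 -0.0623] circ 666.2 -62.3 23.2
```

```bash
python3 -m inch '[[[0,0,0,0,0.7,-40,0],[0,0,0,0,0,-40,0],[0,0,0,0,0,-36,0],[0,0,0,0,0,-20,0],[0,0,0,0,0,-10,0],[0,0,0,0,0,0,0],[0,0,0,0,0,0,0.3],[0,0,0,0,0,0,0.5],[0,0,0,0,0,0,0.8],[0,0,0,0,0,0,1]]]' 50; python3 -m inch '[[[0,0,0,0,0,0,1],[0,0,0,0,0,0,1],[0,0,0,0,0,20,1],[0,0,0,0,0,40,1],[0,0,0,0,0,35,1],[0,0,0,0,0,22,1],[0,0,0,0,0,0,1]]]'
```

```text
time: 28.98
tool_pos: [0.476, 0.1428, 0.051]
orientation: [[-0.047, 0.999, 0.001], [0.999, 0.047, 0.001], [0.001, 0.001, -1.0]]
wrist_force: [-1.6, 0.8, 8.7]
gripper_width: 0.0459
finger_force: 49.8
time: 29.85
tool_pos: [0.4765, 0.143, 0.1682]
orientation: [[-0.048, 0.999, 0.004], [0.999, 0.048, 0.002], [0.001, 0.004, -1.0]]
wrist_force: [0.1, -0.5, -1.2]
gripper_width: 0.0455
finger_force: 51.0
```

```bash
python3 -m inch '[[[0,0,0,25,-18,10,1],[0,0,0,34,-26,10,1],[0,0,0,34,-26,5,1],[0,0,0,34,-26,0,1],[0,0,0,34,-28,0,1],[0,0,0,28,-22.5,0,1],[0,0,0,0,0,0,1],[0,0,0,0,0,-20,1],[0,0,0,0,0,-25,1],[0,0,0,0,0,0,1]]]'; python3 -m inch '[[[0,0,0,0,0,0,1],[0,0,0,0,0,0,1]]]'|head -2;python3 jars.py|grep side
```

```text
time: 31.1
tool_pos: [0.6616, -0.0021, 0.1431]
orientation: [[-0.048, 0.999, -0.008], [0.999, 0.048, 0.002], [0.002, -0.008, -1.0]]
wrist_force: [-0.1, -1.0, -1.6]
gripper_width: 0.0459
finger_force: 51.1
time: 31.35
tool_pos: [0.6652, -0.0037, 0.1478]
side tray 108 ctr [0.4702 0.2847] circ 469.9 284.6 22.3
side tray 125 ctr [0.4781 0.2126] circ 478.5 213.1 22.3
side ledge 139 ctr [0.6664 0.34  ] circ 668.8 344.4 31.7
side ledge 200 ctr [ 0.6669 -0.0625] circ 666.2 -62.3 23.2
```

```bash
python3 -m inch '[[[0,0,0,0,0,-14,1],[0,0,0,0,0,-8,1],[0,0,0,0,0,-3,1],[0,0,0,0,0,0,1],[0,0,0,0,0,0,1]]]'; python3 st.py
```

```text
time: 32.08
tool_pos: [0.6638, -0.0036, 0.1222]
orientation: [[-0.047, 0.999, -0.002], [0.999, 0.047, 0.001], [0.001, -0.002, -1.0]]
wrist_force: [-3.8, 1.4, 5.6]
gripper_width: 0.0457
finger_force: 52.2
[ 0.6638 -0.0036  0.1222] ang 2.72 M [ 0.14  0.68 -0.01] F [-3.8  1.4  5.6] 0.045734608893366335 j7 18.82479060672888
```

```bash
python3 -m inch '[[[0,0,0,0,0,0.5,0.4],[0,0,0,0,0,0,0.25],[0,0,0,0,0,0,0.15],[0,0,0,0,0,0,0],[0,0,0,0,0,0,0],[0,0,0,0,0,15,0],[0,0,0,0,0,30,0],[0,0,0,0,0,40,0],[0,0,0,0,0,0,0]]]'; python3 -m inch '[[[0,0,0,-20,24,0,0],[0,0,0,-31,36,0,0],[0,0,0,-31,36,0,0],[0,0,0,-31,36,0,0],[0,0,0,-31,36,0,0],[0,0,0,-24,28,0,0],[0,0,0,-18,21,0,0],[0,0,0,0,0,-10,0],[0,0,0,0,0,0,0]]]'; python3 jars.py
```

```text
time: 33.2
tool_pos: [0.6673, -0.0047, 0.2125]
orientation: [[-0.047, 0.999, 0.01], [0.999, 0.047, -0.001], [-0.001, 0.01, -1.0]]
wrist_force: [0.1, 0.1, 1.1]
gripper_width: 0.0855
finger_force: 0.0
time: 34.33
tool_pos: [0.4787, 0.2119, 0.1963]
orientation: [[-0.046, 0.999, -0.001], [0.999, 0.046, -0.002], [-0.002, -0.001, -1.0]]
wrist_force: [-0.4, -0.0, 0.7]
gripper_width: 0.0854
finger_force: 0.0
tcp [0.4787 0.2119 0.1963]
top tray 116 ctr [0.4763 0.2099] circ 477.4 212.9 21.3
top ledge 169 ctr [ 0.6665 -0.0605] circ 666.5 -60.7 22.4
top ledge 168 ctr [ 0.6623 -0.0032] circ 661.8 -3.5 22.6
top ledge 149 ctr [0.6613 0.3501] circ 666.1 354.9 29.6
side tray 110 ctr [0.4702 0.2848] circ 469.9 284.6 22.3
side tray 124 ctr [0.4783 0.2127] circ 478.5 213.1 22.3
side ledge 141 ctr [0.6682 0.3404] circ 667.2 343.6 31.8
side ledge 174 ctr [ 0.6628 -0.0049] circ 663.0 -4.4 22.2
side ledge 194 ctr [ 0.6676 -0.0622] circ 667.5 -62.1 22.1
```

```bash
python3 -m inch '[[[0,0,0,0,1.2,-40,0],[0,0,0,0,0,-40,0],[0,0,0,0,0,-37,0],[0,0,0,0,0,-20,0],[0,0,0,0,0,-10,0],[0,0,0,0,0,0,0],[0,0,0,0,0,0,0.3],[0,0,0,0,0,0,0.5],[0,0,0,0,0,0,0.8],[0,0,0,0,0,0,1]]]' 50; python3 -m inch '[[[0,0,0,0,0,0,1],[0,0,0,0,0,0,1],[0,0,0,0,0,20,1],[0,0,0,0,0,40,1],[0,0,0,0,0,40,1],[0,0,0,0,0,40,1],[0,0,0,0,0,0,1],[0,0,0,0,0,0,1]]]'
```

```text
time: 35.67
tool_pos: [0.4791, 0.2146, 0.0516]
orientation: [[-0.047, 0.999, 0.001], [0.999, 0.047, 0.001], [0.001, 0.001, -1.0]]
wrist_force: [-2.0, 0.3, 6.9]
gripper_width: 0.0455
finger_force: 49.9
time: 36.67
tool_pos: [0.4776, 0.2144, 0.1895]
orientation: [[-0.048, 0.999, -0.002], [0.999, 0.048, -0.0], [-0.0, -0.002, -1.0]]
wrist_force: [-0.4, -0.8, -0.6]
gripper_width: 0.0452
finger_force: 50.9
```

```bash
python3 -m inch '[[[0,0,0,20,-18,0,1],[0,0,0,30,-26,0,1],[0,0,0,35,-30,0,1],[0,0,0,35,-30,0,1],[0,0,0,35,-30,0,1],[0,0,0,30,-27,0,1],[0,0,0,0,0,0,1],[0,0,0,0,0,-20,1],[0,0,0,0,0,-20,1],[0,0,0,0,0,0,1]]]'; python3 -m inch '[[[0,0,0,0,0,0,1],[0,0,0,0,0,0,1]]]'|head -2;python3 jars.py|grep side
```

```text
time: 37.92
tool_pos: [0.6608, 0.0549, 0.1466]
orientation: [[-0.048, 0.999, -0.008], [0.999, 0.048, 0.001], [0.001, -0.008, -1.0]]
wrist_force: [0.5, -0.8, -1.5]
gripper_width: 0.0453
finger_force: 51.0
time: 38.17
tool_pos: [0.664, 0.0535, 0.151]
side tray 110 ctr [0.4702 0.2848] circ 469.9 284.6 22.3
side ledge 85 ctr [0.6573 0.3421] circ 661.4 345.5 28.1
side ledge 175 ctr [ 0.6627 -0.0046] circ 660.7 -4.3 23.8
side ledge 196 ctr [ 0.6674 -0.0624] circ 667.1 -62.2 22.4
```

```bash
python3 -m inch '[[[0,0,0,0,0,-14,1],[0,0,0,0,0,-8,1],[0,0,0,0,0,-4,1],[0,0,0,0,0,-1.5,1],[0,0,0,0,0,0,1],[0,0,0,0,0,0,1]]]'; python3 st.py
```

```text
time: 39.02
tool_pos: [0.6639, 0.0533, 0.1228]
orientation: [[-0.047, 0.999, 0.001], [0.999, 0.047, -0.0], [-0.0, 0.001, -1.0]]
wrist_force: [-0.8, -0.7, -0.1]
gripper_width: 0.0454
finger_force: 51.3
[0.6639 0.0533 0.1228] ang 2.71 M [-0.02  0.18 -0.06] F [-0.8 -0.7 -0.1] 0.045359587531504035 j7 14.187710444928003
```

Touching down. Release, then go to the last jar at (.470,.286).

```bash
python3 -m inch '[[[0,0,0,0,0,-0.6,1],[0,0,0,0,0,0,0.4],[0,0,0,0,0,0,0.25],[0,0,0,0,0,0,0.15],[0,0,0,0,0,0,0],[0,0,0,0,0,0,0],[0,0,0,0,0,15,0],[0,0,0,0,0,30,0],[0,0,0,0,0,40,0],[0,0,0,0,0,0,0]]]'; python3 -m inch '[[[0,0,0,-20,24,0,0],[0,0,0,-31,37,0,0],[0,0,0,-31,37,0,0],[0,0,0,-31,37,0,0],[0,0,0,-31,37,0,0],[0,0,0,-28,34,0,0],[0,0,0,-22,27,0,0],[0,0,0,0,0,-10,0],[0,0,0,0,0,0,0]]]'; python3 jars.py
```

```text
time: 40.28
tool_pos: [0.6663, 0.0527, 0.2124]
orientation: [[-0.047, 0.999, 0.01], [0.999, 0.047, 0.0], [-0.0, 0.01, -1.0]]
wrist_force: [-0.3, 0.1, -0.0]
gripper_width: 0.0858
finger_force: 0.0
time: 41.4
tool_pos: [0.4695, 0.2853, 0.1963]
orientation: [[-0.047, 0.999, -0.001], [0.999, 0.047, -0.002], [-0.002, -0.001, -1.0]]
wrist_force: [0.1, -0.9, 0.1]
gripper_width: 0.085
finger_force: 0.0
tcp [0.4695 0.2853 0.1963]
top tray 160 ctr [0.469  0.2869] circ 468.5 286.7 22.1
top ledge 170 ctr [ 0.6666 -0.0605] circ 666.5 -60.5 22.4
top ledge 168 ctr [ 0.6623 -0.0031] circ 661.8 -3.5 22.6
top ledge 165 ctr [0.6622 0.0534] circ 661.9 53.4 22.7
top ledge 144 ctr [0.6617 0.3494] circ 665.5 352.8 30.8
side tray 110 ctr [0.4702 0.2848] circ 469.9 284.6 22.3
side ledge 141 ctr [0.6679 0.3409] circ 667.5 344.0 31.4
side ledge 161 ctr [0.6628 0.0518] circ 662.9 52.0 22.2
side ledge 175 ctr [ 0.6628 -0.0047] circ 662.6 -3.6 22.6
side ledge 195 ctr [ 0.6677 -0.0623] circ 667.5 -62.1 22.1
```

```bash
python3 -m inch '[[[0,0,0,0.5,1,-40,0],[0,0,0,0,0,-40,0],[0,0,0,0,0,-37,0],[0,0,0,0,0,-20,0],[0,0,0,0,0,-10,0],[0,0,0,0,0,0,0],[0,0,0,0,0,0,0.3],[0,0,0,0,0,0,0.5],[0,0,0,0,0,0,0.8],[0,0,0,0,0,0,1]]]' 50; python3 -m inch '[[[0,0,0,0,0,0,1],[0,0,0,0,0,0,1],[0,0,0,0,0,20,1],[0,0,0,0,0,40,1],[0,0,0,0,0,40,1],[0,0,0,0,0,40,1],[0,0,0,0,0,0,1],[0,0,0,0,0,0,1]]]'
```

```text
time: 42.75
tool_pos: [0.4706, 0.2877, 0.0515]
orientation: [[-0.048, 0.999, 0.001], [0.999, 0.048, 0.001], [0.001, 0.001, -1.0]]
wrist_force: [-1.0, -1.0, 5.7]
gripper_width: 0.0456
finger_force: 50.1
time: 43.75
tool_pos: [0.469, 0.2873, 0.1893]
orientation: [[-0.048, 0.999, -0.002], [0.999, 0.048, -0.0], [-0.0, -0.002, -1.0]]
wrist_force: [-0.8, 0.5, -1.8]
gripper_width: 0.0456
finger_force: 51.2
```

```bash
python3 -m inch '[[[0,0,0,20,-19,0,1],[0,0,0,30,-28,0,1],[0,0,0,36,-33,0,1],[0,0,0,36,-34,0,1],[0,0,0,36,-34,0,1],[0,0,0,32,-30,0,1],[0,0,0,0,0,0,1],[0,0,0,0,0,-20,1],[0,0,0,0,0,-20,1],[0,0,0,0,0,0,1]]]'; python3 -m inch '[[[0,0,0,0,0,0,1],[0,0,0,0,0,0,1]]]'|head -2;python3 jars.py|grep side
```

```text
time: 45.0
tool_pos: [0.6572, 0.1107, 0.1463]
orientation: [[-0.049, 0.999, -0.008], [0.999, 0.049, 0.0], [0.001, -0.008, -1.0]]
wrist_force: [-0.7, -0.1, -1.3]
gripper_width: 0.0458
finger_force: 51.3
time: 45.25
tool_pos: [0.6606, 0.1096, 0.1509]
side ledge 34 ctr [0.6496 0.3471] circ 651.6 349.5 23.6
side ledge 166 ctr [0.6629 0.0524] circ 661.8 53.2 23.5
side ledge 173 ctr [ 0.663  -0.0047] circ 662.0 -2.5 23.8
side ledge 196 ctr [ 0.6675 -0.0624] circ 667.1 -62.2 22.4
```

```bash
python3 -m inch '[[[0,0,0,0,0,-14,1],[0,0,0,0,0,-8,1],[0,0,0,0,0,-4,1],[0,0,0,0,0,-2,1],[0,0,0,0,0,0,1],[0,0,0,0,0,0,1]]]'; python3 st.py
```

```text
time: 46.1
tool_pos: [0.6597, 0.1094, 0.1226]
orientation: [[-0.047, 0.999, -0.001], [0.999, 0.047, 0.0], [0.0, -0.001, -1.0]]
wrist_force: [-4.5, -0.3, 5.3]
gripper_width: 0.0454
finger_force: 52.5
[0.6597 0.1094 0.1226] ang 2.72 M [-0.02  0.96 -0.01] F [-4.5 -0.3  5.3] 0.04539472422215352 j7 9.544944890553136
```

```bash
python3 -m inch '[[[0,0,0,0,0,0.5,0.4],[0,0,0,0,0,0,0.25],[0,0,0,0,0,0,0.15],[0,0,0,0,0,0,0],[0,0,0,0,0,0,0],[0,0,0,0,0,15,0],[0,0,0,0,0,30,0],[0,0,0,0,0,40,0],[0,0,0,0,0,0,0]]]'; python3 -m inch '[[[0,0,0,-20,20,0,0],[0,0,0,-31,37,0,0],[0,0,0,-31,37,0,0],[0,0,0,-31,37,0,0],[0,0,0,-31,37,0,0],[0,0,0,-28,37,0,0],[0,0,0,0,0,0,0]]]'; python3 jars.py
python3 - <<'E'
from h import *
a=np.load("side_now.npz")["a"]; cv2.imwrite("pics/fin.png",cv2.resize(a[90:330,120:440,::-1],(800,600),interpolation=cv2.INTER_CUBIC))
E
```

```text
time: 47.22
tool_pos: [0.6629, 0.1089, 0.213]
orientation: [[-0.047, 0.999, 0.01], [0.999, 0.047, 0.001], [0.0, 0.01, -1.0]]
wrist_force: [0.5, -0.1, -0.2]
gripper_width: 0.0852
finger_force: 0.0
time: 48.1
tool_pos: [0.4843, 0.3195, 0.2069]
orientation: [[-0.057, 0.998, -0.004], [0.998, 0.057, 0.002], [0.003, -0.004, -1.0]]
wrist_force: [0.6, -0.1, 0.4]
gripper_width: 0.0856
finger_force: 0.0
tcp [0.4843 0.3195 0.2069]
top ledge 172 ctr [ 0.6663 -0.0606] circ 666.5 -60.7 22.4
top ledge 168 ctr [ 0.6622 -0.0031] circ 661.7 -3.5 22.7
top ledge 166 ctr [0.6618 0.0534] circ 661.9 53.4 22.7
top ledge 143 ctr [0.6619 0.3498] circ 666.2 355.0 30.4
top ledge 169 ctr [0.658  0.1086] circ 658.1 108.2 22.9
side ledge 144 ctr [0.6682 0.3404] circ 668.8 344.4 31.7
side ledge 148 ctr [0.659  0.1069] circ 659.3 107.0 22.4
side ledge 163 ctr [0.6628 0.0521] circ 661.6 53.6 23.9
side ledge 173 ctr [ 0.6628 -0.0048] circ 663.0 -4.4 22.2
side ledge 194 ctr [ 0.6677 -0.0622] circ 667.5 -62.1 22.1
```

View pics/fin.png

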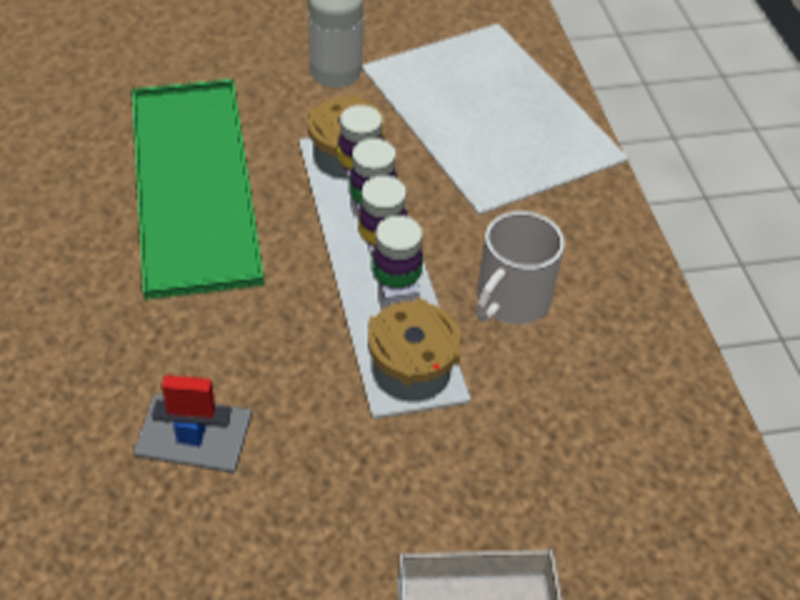

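The picture shows all four jars upright in a row on the ledge, from (360,125) to (400,235). The spanner is astride its rest at (188,405), the tray is empty and the bystanders are in place. Jar centres are within about 3 mm of the ledge's centre line, and the robot is clear. Handing in.

```bash
python3 -m inch '[[[0,0,0,0,0,0,0],[0,0,0,0,0,0,0]]]'|head -1; python3 -c "
from plant import ticket; print(ticket.sign_off())"
```

```text
time: 48.45
the job is handed in; nothing more can be done
None
```

The job is handed in, with no verdict shown: camera checks put both rings at their stops, the spanner back astride its rest, all four jars upright on the ledge within about 3 mm of its centre line, and the bottle, punnet and mug were left alone.

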